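# Switch the bead run to its other tray

### The arm

A 6-joint arm with a two-finger parallel gripper is mounted at the origin on the work surface. World frame = base frame: x ahead of the robot, y to its left, z up, the work surface at z = 0. Lengths are in m, angles in rad, forces in N, time in s.
With the tool pointing down it reaches from about 0.225 to 0.875 m from the base axis. Payload 3.4 kg.
Tool frame: the origin (TCP) lies between the finger pads; the fingertips stand 8 mm ahead of it and the grasp point (between the pads) lies 11 mm behind it; z points along the fingers, y is the line along which they close (so a half turn about z gives the same grasp; the last joint's range is limited). The gripper opens to 85 mm and grips with 20 to 120 N. Pads are 22 mm wide; open, the fingers measure 114 mm over their backs; the gripper's body (76 mm by 85 mm) begins 54 mm behind the grasp point. The pads swing forward as they close: fully open they stand 13 mm farther back than shut.
Start: joints at [-1.434, 0.276, 1.505, -0, 1.361, -0.121], TCP at [0.147, -0.556, 0.239] pointing down, gripper open.
Joint ranges: [-2.89, 2.89], [-0.75, 2.08], [0.22, 2.7], [-1.18, 4.32], [0.11, 2.71], [-2.7, 2.7]. Speed limits (rad/s): [2.57, 2.57, 3.14, 3.14, 3.14, 3.14].

### API

Orientations are given as a unit quaternion [w, x, y, z].
In Python, from rig import manip gives the robot as it stands.
- The arm moves only by the tool move_arm, never from a script. Its argument "deltas" is a list that holds one entry, the list of rows, each a list of 5 numbers: the shift along the tool's x, y, z normalised to -1 to 1, where 1 is 80 cm, then the turn about the tool's z normalised to -1 to 1, where 1 is 120 degrees, then the closure, from -1 (fully open) to 1 (shut). In form: [[[tx, ty, tz, twist, grip], ...]]. A call has 1 to 12 rows; each row is the pose to reach, as a shift and turn from the pose commanded when the call began, along the tool's axes at that moment; what a row does not reach only later rows make up. A row lasts 1/10 s, in which the tool goes at most 50 mm and 8.59 degrees, less where a joint would pass 70% of its speed; a pose out of reach is approached as far as the arm can. A call with a number of a shift or a turn outside -1 to 1 is refused whole. A call with a gripper value outside its range is refused whole. The fingers move at their own pace and stop on an object; "squeeze" is the grip in N (left out, the last holds). Time passes only in rows, so rows that repeat a pose let the fingers close. It gives the time, the measured TCP pose, the force, the opening and the grip force at its end, in the units of the state.
- manip.get_state(): the state, without advancing time (a new reading comes with each control period).
- manip.get_image(name): name is "scene" or "top"; returns the picture (480x640x3 uint8, red, green, blue); there is no depth.
- manip.camera_params(name): a dict with "fx", "fy", "cx", "cy" (pixels), "R" (3x3) and "t" (3): a world point X has camera coordinates R X + t. Camera axes: x right, y down, z forward; pixel columns grow to the right and rows downward; lengths in m; the calibration is good to about 2 mm. A picture is of the moment at which its call begins. camera_params takes no time and is no camera call.
- manip.sign_off(): hands the job in; it is judged then, once.
The state is a dict: "clock": time; "qpos": joint angles; "qd": joint speeds; "effort": joint torques, N m; "position": TCP position; "ee_rot": TCP orientation; "contact_force": force on the tool from outside, world axes, zero at the start; "moment": the same for the moment, N m; "width": finger opening in m; "gripper_force": force on a finger pad.
Only numpy, scipy, OpenCV 4.12 (cv2) and the standard library are available. Lean on these libraries where they do the work, as an engineer would, in place of code of your own. Each camera call takes 0.05 s, during which the arm holds its last target. There are 200 camera calls.

### The job

Switch the wooden bead run to its other tray and feed it: with the fingertips press down the raised end of the seesaw gate so that it rocks over to its other side, then press the release key long enough for all three waiting beads to roll into the tray on the newly lowered side. Only press: do not touch the beads, pick nothing up, leave the mug, bottle, card reader and eraser where they are, and let go of the gate and the key at the end.

Things in the scene. Friction and masses are not known exactly. Their poses are not given: they have to be found in the camera images.
- run: The bead run: a fixed light-plywood stand; T-shaped base board 10 mm thick, x = -60 to 60 and y = -245 to 245 mm, with a leg y = -50 to 50 back to x = -165. Origin on the table under the middle of the gate; x runs along the feed channel towards the gate (away from the robot, turned up to 20 degrees), y along the gate to the left tray, z up. Offsets below are in this frame.
- feed_end (a point): Lower end of the feed channel's floor, over the middle of the gate, 106 mm above the table. The channel is 33 mm wide inside and rises from here towards -x, to 127 mm at its upper end (x = -160 mm); walls 18 mm above the floor, nothing higher than 155 mm.
- tray_left (a point): Middle of the left tray's floor, 10 mm above the table, at y = +182 mm. Inside 104 mm in x and 105 mm in y; walls reach 50 mm above the table, 38 mm towards the gate, 70 mm at the outer end.
- tray_right (a point): Middle of the right tray's floor, at y = -182 mm; the same size.
- gate (a joint): Seesaw gate: wooden trough 244 x 40 mm along y, pivot along x 60 mm above the table at x = y = 0. +0.25 rad: left (+y) end up, beads run to the right tray; -0.25: right end up, beads run to the left tray. Top-heavy: it starts and rests at either stop; under 1 N on the raised end moves it, and past level it falls to the other stop by itself.
- gate_pad_left (a point): Middle of the top of the flat wooden press plate (44 mm in x, 60 mm in y, 6 mm thick) bridging the gate's left end; 93 mm along the gate from the pivot and 57 mm above it when level. When up it is 138 mm above the table at y = 76 mm, when down 92 mm at y = 104 mm.
- gate_pad_right (a point): The same on the gate's right (-y) end.
- key (a joint): Release key: 0 up (at rest), 0.020 m fully down; moves straight down, spring 2.5 N at first to 4.5 N at the bottom, springs back. Its stop post stands in the channel before the beads; from 0.017 on it is below the floor and the beads roll on to the gate. Keep it down until all three have passed (1 to 2 s).
- key_pad (a point): Middle of the top of the key's flat wooden pad (40 mm in x, 34 mm in y, 6 mm thick), beside the feed channel at x = -60, y = 52 mm; 146 mm above the table when up.
- bead1: Plain wooden bead (ball), 26 mm in diameter, about 12 g, the first (next to the stop post) in the queue waiting in the feed channel. Origin at its centre.
- bead2: Plain wooden bead (ball), 26 mm in diameter, about 12 g, the second in the queue waiting in the feed channel. Origin at its centre.
- bead3: Plain wooden bead (ball), 26 mm in diameter, about 12 g, the third (uppermost) in the queue waiting in the feed channel. Origin at its centre.
- mug: White mug, 76 mm across and 95 mm high, beyond the left part of the gate, a bystander. Origin at the centre of its underside.
- gel: Pale grey translucent hand-gel bottle with a white cap, 56 mm across, 130 mm high, beyond the right part of the gate, a bystander. Origin at the centre of its underside.
- reader: White card reader lying flat, 110 x 72 x 18 mm, between the robot and the right tray, a bystander. Origin at the centre of its underside.
- eraser: White eraser in a paper sleeve, 45 x 22 x 13 mm, between the robot and the left tray, a bystander. Origin at the centre of its underside.
Things that resemble listed ones, but are neither listed nor needed, are in the scene too. Leave any green look-alike of the bead3 alone.

How it is judged:
On the way, in this order (a step that is already met when the one before it is completed fails the run):
1. the gate has been rocked over to the stop opposite to the one it started at, with the beads still waiting in the feed channel (distance of gate_pad_left from where it was at the start of the episode above 0.035 m and (value of joint gate above 0.2 rad or value of joint gate below -0.2 rad) and x of each of bead1, bead2, bead3 in the frame of run below -0.06 m), for 0.2 s.
2. all three beads are in the tray at the gate's lowered end (((y of bead1 in the frame of run between 0.125 and 0.24 m and x of bead1 in the frame of run between -0.058 and 0.058 m and z of each of bead1, bead2, bead3 in the frame of run below 0.055 m and y of bead2 in the frame of run between 0.125 and 0.24 m and x of bead2 in the frame of run between -0.058 and 0.058 m and y of bead3 in the frame of run between 0.125 and 0.24 m and x of bead3 in the frame of run between -0.058 and 0.058 m and value of joint gate below -0.2 rad) or (y of bead1 in the frame of run between -0.24 and -0.125 m and x of bead1 in the frame of run between -0.058 and 0.058 m and z of each of bead1, bead2, bead3 in the frame of run below 0.055 m and y of bead2 in the frame of run between -0.24 and -0.125 m and x of bead2 in the frame of run between -0.058 and 0.058 m and y of bead3 in the frame of run between -0.24 and -0.125 m and x of bead3 in the frame of run between -0.058 and 0.058 m and value of joint gate above 0.2 rad))), for 0.2 s.
At the end, for the whole second after the job is handed in: The gate rests at the stop opposite to its start (within 0.05 rad), all three beads lie at rest (under 30 mm/s) inside the tray at the gate's lowered end, and the release key is back up (within 4 mm) (distance of gate_pad_left from where it was at the start of the episode above 0.035 m and ((y of bead1 in the frame of run between 0.125 and 0.24 m and x of bead1 in the frame of run between -0.058 and 0.058 m and z of each of bead1, bead2, bead3 in the frame of run below 0.055 m and y of bead2 in the frame of run between 0.125 and 0.24 m and x of bead2 in the frame of run between -0.058 and 0.058 m and y of bead3 in the frame of run between 0.125 and 0.24 m and x of bead3 in the frame of run between -0.058 and 0.058 m and value of joint gate below -0.2 rad) or (y of bead1 in the frame of run between -0.24 and -0.125 m and x of bead1 in the frame of run between -0.058 and 0.058 m and z of each of bead1, bead2, bead3 in the frame of run below 0.055 m and y of bead2 in the frame of run between -0.24 and -0.125 m and x of bead2 in the frame of run between -0.058 and 0.058 m and y of bead3 in the frame of run between -0.24 and -0.125 m and x of bead3 in the frame of run between -0.058 and 0.058 m and value of joint gate above 0.2 rad)) and linear speed of each of bead1, bead2, bead3 below 0.03 m/s and value of joint key below 0.004 m); the robot touches nothing.
It fails at once if a bead is lifted out of the run (height (world z) of any of bead1, bead2, bead3 above 0.165 m).
It fails at once if the fingers push or hold a bead (contact force between the fingers and bead1 above 1 N or contact force between the fingers and bead2 above 1 N or contact force between the fingers and bead3 above 1 N).
It fails at once if a bystander is moved by more than 15 mm or lifted (distance of any of mug, gel, reader, eraser from where it was at the start of the episode above 0.015 m).
It also fails if it takes over 40 s, if anything falls off the work surface, if the arm or the gripper's body presses on something with over 40 N, if the wrist force passes 120 N, or if a joint passes its speed limit or range.

## Working session

There is one attempt and no reset: what is moved stays moved. The work goes in short steps, Python scripts to look and compute and a tool call to move; the robot and the scene stay as the last step left them, time stands still between calls to the robot, and variables do not carry over. Pictures are saved under pics/ and viewed, at most 10 in all, crops included, and the job is handed in when it is done.

Besides the shell and the picture viewer there is one more tool, called after "Call:" as a command line: name --argument value ..., lists and objects as JSON in quotes. move_arm: Moves the arm, as the interface text tells. Scaled input: -1 to 1 covers 80 cm each way for a shift and 120 degrees each way for a turn. Its arguments: {"type":"object","properties":{"deltas":{"type":"array","items":{"type":"array","items":{"type":"array","items":{"type":"number","minimum":-1,"maximum":1}}}},"squeeze":{"type":"number"}},"required":["deltas"]}

```bash
mkdir -p pics
python3 - <<'E'
from rig import manip
import cv2
for n in("scene","top"):
    im=manip.get_image(n); cv2.imwrite(f"pics/{n}0.png",im[:,:,::-1])
    p=manip.camera_params(n); print(n,p)
s=manip.get_state(); print(s["clock"],s["position"],s["ee_rot"],s["width"])
E
```

```text
scene {'fx': 589.7810272947515, 'fy': 589.7810272947515, 'cx': 311.8090773633582, 'cy': 239.35941051734534, 'R': array([[-0.36414627,  0.93131999,  0.00636972],
       [ 0.76388908,  0.30257936, -0.57001685],
       [-0.53279543, -0.20270375, -0.82160831]]), 't': array([ 0.18382568, -0.37562428,  1.20466114])}
top {'fx': 443.0274685180332, 'fy': 443.0274685180332, 'cx': 320.3066296742386, 'cy': 240.8680679869747, 'R': array([[-0.06972152, -0.99756578, -0.0011913 ],
       [-0.97444078,  0.06836083, -0.21399058],
       [ 0.21355112, -0.0137589 , -0.976835  ]]), 't': array([0.05511276, 0.5634278 , 0.66177936])}
0.1 [ 0.1465222  -0.55553984  0.23855013] [-8.04073620e-04  9.91703885e-01  1.28540880e-01 -7.64182098e-06] 0.0856705975682348
```

View pics/scene0.png

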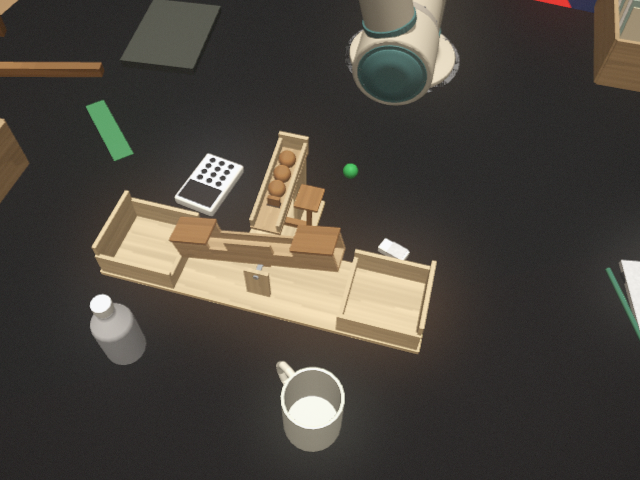

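View pics/top0.png

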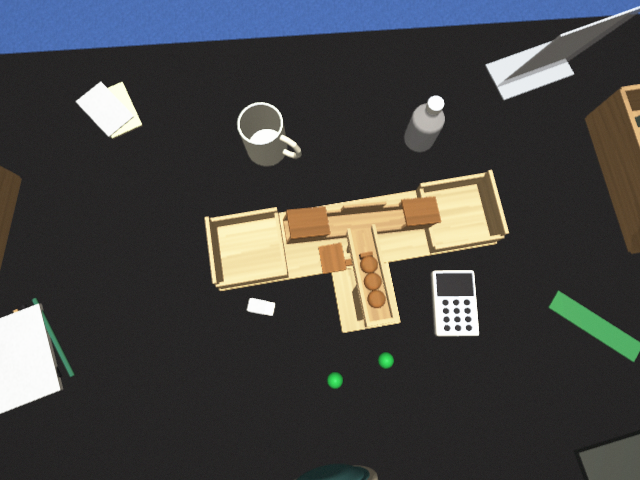

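The pictures show the left pad near scene (317,240) / top (308,222) and looking larger, so the left end is probably up. The right pad is at (195,231) / (421,211) and the key pad at (309,197) / (332,258). I'll triangulate them by colour mask.

```bash
cat > h.py <<'E'
import cv2, numpy as np
from rig import manip
def ray(n,uv):
    p=manip.camera_params(n); R=np.array(p["R"]);t=np.array(p["t"])
    d=R.T@np.array([(uv[0]-p["cx"])/p["fx"],(uv[1]-p["cy"])/p["fy"],1]); return -R.T@t,d/np.linalg.norm(d)
def onz(n,uv,z):
    o,d=ray(n,uv); return o+d*(z-o[2])/d[2]
def tri(a,b):
    (o1,d1),(o2,d2)=ray("scene",a),ray("top",b)
    s=np.linalg.lstsq(np.c_[d1,-d2],o2-o1,rcond=None)[0]
    p,q=o1+s[0]*d1,o2+s[1]*d2
    return (p+q)/2,np.linalg.norm(p-q)
E
python3 - <<'E'
from h import *
seeds={"scene":dict(L=(317,240),R=(195,231),K=(309,197)),"top":dict(L=(308,222),R=(421,211),K=(332,258))}
out={}
for n in seeds:
    im=cv2.imread(f"pics/{n}0.png"); hsv=cv2.cvtColor(im,cv2.COLOR_BGR2HSV)
    for k,(u,v) in seeds[n].items(): print(n,k,hsv[v-3:v+4,u-3:u+4].reshape(-1,3).mean(0))
    m=cv2.inRange(hsv,(5,125,60),(16,255,190))
    m=cv2.morphologyEx(m,cv2.MORPH_OPEN,np.ones((5,5)))
    nl,lab,st,c=cv2.connectedComponentsWithStats(m)
    vis=im.copy()
    for k,(u,v) in seeds[n].items():
        l=lab[v,u]
        cs,_=cv2.findContours((lab==l).astype(np.uint8),cv2.RETR_EXTERNAL,cv2.CHAIN_APPROX_NONE)
        r=cv2.minAreaRect(cs[0]); print(n,k,l,st[l],c[l].round(1),r)
        cv2.drawContours(vis,cs,-1,(255,0,255),1); out[n,k]=c[l]
    x,y=(150,120) if n=="scene" else (260,170)
    cv2.imwrite(f"pics/m_{n}.png",cv2.resize(vis[y:y+160,x:x+220],None,fx=3.5,fy=3.5,interpolation=cv2.INTER_NEAREST))
for k in "LRK": print(k,tri(out["scene",k],out["top",k]))
a,b=[cv2.imread(f"pics/m_{n}.png") for n in("scene","top")]
cv2.imwrite("pics/m.png",cv2.resize(np.vstack([a,b]),None,fx=.53,fy=.53))
E
```

```text
scene L [ 15.20408163 127.83673469 179.59183673]
scene R [ 15.06122449 124.18367347 179.93877551]
scene K [ 15.16326531 128.24489796 183.91836735]
scene L 5 [ 288  219   52   36 1281] [312.6 237.7] ((311.9846496582031, 237.62310791015625), (52.21862030029297, 33.4893798828125), 7.125016689300537)
scene R 0 [     0      0    640    480 303071] [321.1 240.6] ((319.5, 239.5), (479.0, 639.0), 90.0)
scene K 4 [295 185  27  33 553] [308.5 198.8] ((307.39617919921875, 200.6132049560547), (23.07657241821289, 31.730287551879883), 15.945395469665527)
top L [ 14.26530612 152.51020408 184.18367347]
top R [ 14.20408163 152.18367347 183.95918367]
top K [ 14.26530612 152.48979592 194.81632653]
top L 2 [ 286  208   43   31 1135] [307.3 222.2] ((307.21783447265625, 222.17823791503906), (30.249130249023438, 40.79652404785156), 84.2894058227539)
top R 1 [401 198  39  29 901] [420.1 211.5] ((420.0599365234375, 211.4199981689453), (27.435745239257812, 36.2038688659668), 81.8698959350586)
top K 0 [     0      0    640    480 304819] [319.2 239.6] ((319.5, 239.5), (479.0, 639.0), 90.0)
L (array([0.57914342, 0.03161088, 0.13739269]), np.float64(0.004505886206952026))
R (array([ 0.57539683, -0.04171271,  0.15395702]), np.float64(0.16971793832872625))
K (array([0.54496702, 0.0144247 , 0.17116208]), np.float64(0.008630704390256393))
```

View pics/m.png

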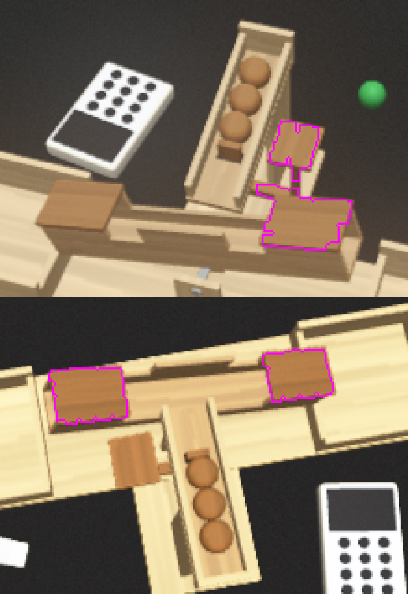

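Left end is up (z≈0.137). I'll fit the run pose from the top view at the known heights, using a wider colour mask.

Run:
```python
from h import *
L=onz("top",(307.2,222),.138);R=onz("top",(420.1,211.2),.092);K=onz("top",(333.3,257.9),.146)
S=dict(L=onz("scene",(317,239.5),.138),R=onz("scene",(194.7,230.5),.092),K=onz("scene",(309.5,197),.146))
print(L,R,K,S)
loc=np.array([[0,.076],[0,-.104],[-.06,.052]])
def fit(W):
    W=np.array(W)[:,:2]; a=loc-loc.mean(0); b=W-W.mean(0)
    th=np.arctan2((a[:,0]*b[:,1]-a[:,1]*b[:,0]).sum(),(a*b).sum())
    M=np.array([[np.cos(th),-np.sin(th)],[np.sin(th),np.cos(th)]]); t=W.mean(0)-M@loc.mean(0)
    print("yaw",np.degrees(th),"t",t,"res",(W-(loc@M.T+t)).round(4).tolist()); return M,t
fit([L,R,K]);fit(list(S.values()))
M,t=fit([(L+S["L"])/2,(R+S["R"])/2,(K+S["K"])/2])
for n,p in dict(L=(0,.076),Lout=(0,.09),K=(-.06,.052)).items(): print(n,M@p+t)
from scipy.spatial.transform import Rotation as Ro
q=manip.get_state()["ee_rot"]; print(Ro.from_quat([q[1],q[2],q[3],q[0]]).as_matrix().round(4))
```

```text
[0.57869322 0.03391597 0.138     ] [ 0.59602873 -0.14484991  0.092     ] [5.21277301e-01 1.03765293e-04 1.46000000e-01] {'L': array([0.5806698, 0.0360366, 0.138    ]), 'R': array([ 0.60015801, -0.14203848,  0.092     ]), 'K': array([0.52378051, 0.00303363, 0.146     ])}
yaw 6.051413685443657 t [ 0.586065  -0.0427904] res [[0.0006, 0.0011], [-0.001, 0.0014], [0.0004, -0.0025]]
yaw 6.5903963642411165 t [ 0.58898878 -0.03997447] res [[0.0004, 0.0005], [-0.0008, 0.0012], [0.0004, -0.0018]]
yaw 6.320919562212101 t [ 0.58752712 -0.04138249] res [[0.0005, 0.0008], [-0.0009, 0.0013], [0.0004, -0.0021]]
L [0.57915973 0.03415549]
Lout [0.57761837 0.04807038]
K [0.52216682 0.00369556]
[[ 9.670e-01  2.549e-01 -2.000e-04]
 [ 2.549e-01 -9.670e-01  1.600e-03]
 [ 2.000e-04 -1.600e-03 -1.000e+00]]
```

Call:
move_arm --deltas '[[[0.713, -0.586, 0, 0.07, 1], [0.713, -0.586, 0, 0.07, 1], [0.713, -0.586, 0, 0.07, 1], [0.713, -0.586, 0, 0.07, 1], [0.713, -0.586, 0, 0.07, 1], [0.713, -0.586, 0, 0.07, 1], [0.713, -0.586, 0, 0.07, 1], [0.713, -0.586, 0, 0.07, 1], [0.713, -0.586, 0, 0.07, 1], [0.713, -0.586, 0, 0.07, 1], [0.713, -0.586, 0, 0.07, 1], [0.713, -0.586, 0, 0.07, 1]]]'

```text
clock: 1.3
position: [0.4983, -0.0675, 0.2391]
ee_rot: [0.0, 0.998, 0.056, -0.0]
contact_force: [0.0, -1.3, 1.0]
width: -0.0002
gripper_force: 0.0
```

Call:
move_arm --deltas '[[[0.115, -0.126, 0, 0, 1], [0.115, -0.126, 0, 0, 1], [0.115, -0.126, 0, 0, 1], [0.115, -0.126, 0, 0, 1], [0.115, -0.126, 0, 0, 1]]]'

```text
clock: 1.8
position: [0.5776, 0.0414, 0.2384]
ee_rot: [0.0, 0.998, 0.057, -0.001]
contact_force: [-0.1, -0.3, 0.6]
width: -0.0003
gripper_force: 0.0
```

Call:
move_arm --deltas '[[[0, 0, 0.05, 0, 1], [0, 0, 0.1, 0, 1], [0, 0, 0.1, 0, 1], [0, 0, 0.1, 0, 1]]]'

```text
clock: 2.2
position: [0.5772, 0.0398, 0.1595]
ee_rot: [0.0, 0.998, 0.055, -0.001]
contact_force: [0.2, 0.2, 0.7]
width: 0.0001
gripper_force: 0.0
```

Run:
```python
from h import *
a=manip.get_image("scene")[:,:,::-1];b=manip.get_image("top")[:,:,::-1]
cv2.imwrite("pics/c1.png",cv2.resize(np.hstack([a[100:340,160:400],b[150:390,210:450]]),None,fx=1.6,fy=1.6))
```

```text
(no output)
```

View pics/c1.png

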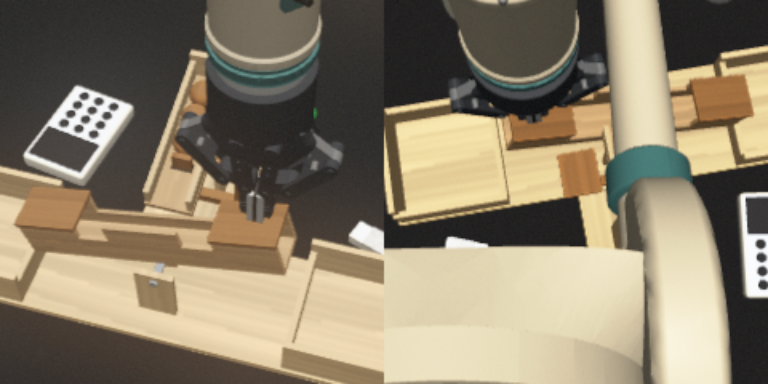

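The tip is just above the middle of the left pad (scene crop 255,215). Now press to below level, then lift.

Call:
move_arm --deltas '[[[0, 0, 0.02, 0, 1], [0, 0, 0.04, 0, 1], [0, 0, 0.055, 0, 1], [0, 0, 0.07, 0, 1], [0, 0, 0.075, 0, 1], [0, 0, 0.075, 0, 1], [0, 0, 0.04, 0, 1], [0, 0, 0, 0, 1], [0, 0, -0.03, 0, 1], [0, 0, -0.06, 0, 1], [0, 0, -0.06, 0, 1]]]'

```text
clock: 3.4
position: [0.5806, 0.0407, 0.2116]
ee_rot: [0.001, 0.998, 0.056, 0.005]
contact_force: [0.0, 0.2, -0.2]
width: 0.0001
gripper_force: 0.0
```

Run:
```python
from h import *
a=manip.get_image("scene")[:,:,::-1]
cv2.imwrite("pics/c2.png",cv2.resize(a[100:340,80:440],None,fx=1.6,fy=1.6))
```

```text
(no output)
```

View pics/c2.png

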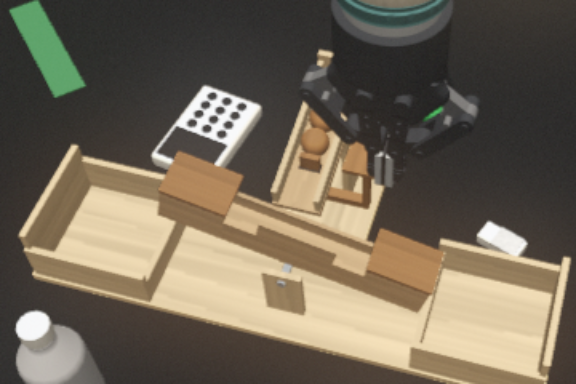

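The gate has rocked over: right pad up at (200,183), left pad down at (405,262), and the beads are still behind the post. Next is the key.

Call:
move_arm --deltas '[[[-0.05, 0.025, 0, 0, 1], [-0.075, 0.038, 0, 0, 1], [-0.075, 0.038, 0.02, 0, 1], [-0.075, 0.038, 0.04, 0, 1], [-0.075, 0.038, 0.048, 0, 1], [-0.075, 0.038, 0.048, 0, 1], [-0.075, 0.038, 0.048, 0, 1]]]'

```text
clock: 4.15
position: [0.5219, 0.0041, 0.1687]
ee_rot: [0.0, 0.998, 0.056, -0.0]
contact_force: [0.2, -0.0, -0.3]
width: 0.0001
gripper_force: 0.0
```

Run:
```python
from h import *
print(manip.get_state()["position"])
a=manip.get_image("scene")[:,:,::-1]
cv2.imwrite("pics/c3.png",cv2.resize(a[100:260,200:400],None,fx=3,fy=3))
```

```text
[0.52186638 0.00408657 0.16868252]
```

View pics/c3.png

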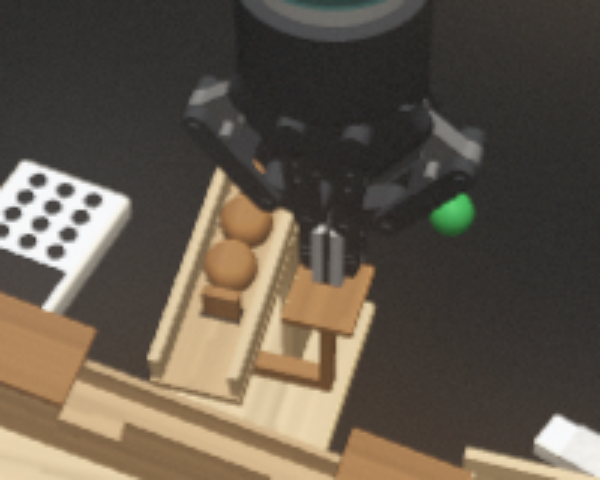

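Tip is centred over the key pad (crop 327,280, landing about 327,295). Press and hold.

Call:
move_arm --deltas '[[[0, 0, 0.02, 0, 1], [0, 0, 0.03, 0, 1], [0, 0, 0.038, 0, 1], [0, 0, 0.044, 0, 1], [0, 0, 0.044, 0, 1], [0, 0, 0.044, 0, 1]]]'

```text
clock: 4.8
position: [0.5229, 0.004, 0.1344]
ee_rot: [0.0, 0.998, 0.056, 0.001]
contact_force: [2.8, -0.4, 4.8]
width: 0.0002
gripper_force: 2.0
```

Call:
move_arm --deltas '[[[0, 0, 0, 0, 1], [0, 0, 0, 0, 1], [0, 0, 0, 0, 1], [0, 0, 0, 0, 1], [0, 0, 0, 0, 1], [0, 0, 0, 0, 1], [0, 0, 0, 0, 1], [0, 0, 0, 0, 1], [0, 0, 0, 0, 1], [0, 0, 0, 0, 1], [0, 0, 0, 0, 1], [0, 0, 0, 0, 1]]]'

```text
clock: 6.0
position: [0.5224, 0.0039, 0.1341]
ee_rot: [0.0, 0.998, 0.056, 0.001]
contact_force: [4.4, -0.2, 6.4]
width: 0.0001
gripper_force: 2.6
```

Run:
```python
from h import *
a=manip.get_image("scene")[:,:,::-1]
cv2.imwrite("pics/c4.png",cv2.resize(a[100:360,80:460],None,fx=2,fy=2))
```

```text
(no output)
```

View pics/c4.png

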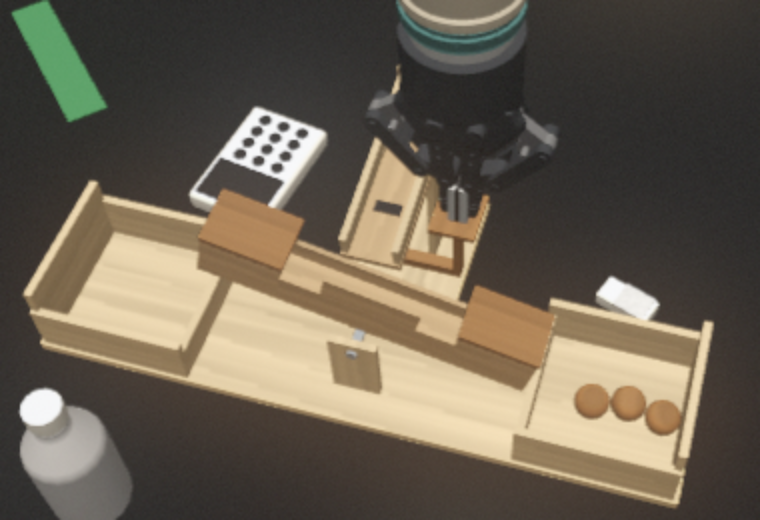

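All three beads are in the left tray (590,400), (628,403) and (662,417). The post is down and the channel is empty. Lift off and let things settle.

Call:
move_arm --deltas '[[[0, 0, -0.02, 0, 1], [0, 0, -0.05, 0, 1], [0, 0, -0.1, 0, 1], [0, 0, -0.12, 0, 1], [0, 0, -0.12, 0, 1], [0, 0, -0.12, 0, 1], [0, 0, -0.12, 0, 1], [0, 0, -0.12, 0, 1], [0, 0, -0.12, 0, 1], [0, 0, -0.12, 0, 1], [0, 0, -0.12, 0, 1], [0, 0, -0.12, 0, 1]]]'

```text
clock: 7.25
position: [0.5217, 0.0041, 0.2296]
ee_rot: [0.0, 0.998, 0.056, -0.0]
contact_force: [0.4, -0.6, -0.2]
width: -0.0004
gripper_force: 0.0
```

Run:
```python
from h import *
a=manip.get_image("scene")[:,:,::-1]
cv2.imwrite("pics/c5.png",cv2.resize(a[100:360,80:460],None,fx=2,fy=2))
```

```text
(no output)
```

View pics/c5.png

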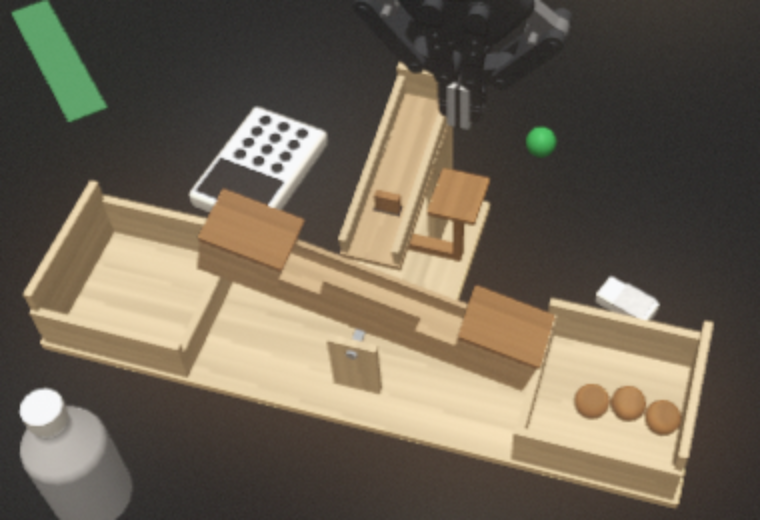

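The key is back up, the beads are at the same pixels as before so they are at rest, and the gripper is clear.

```bash
python3 -c "
from rig import manip
print(manip.sign_off())"
```

```text
the job is handed in; nothing more can be done
None
```

The gate is rocked over to the left, all three beads are at rest in the left tray, the key is back up, and the job was handed in at about 7 s; no verdict came back.

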